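# Make up a sowing kit and a watering kit in the potting shed

## Robot

A 6-joint arm with a two-finger parallel gripper is mounted at the origin on the work surface. World frame = base frame: x ahead of the robot, y to its left, z up, the work surface at z = 0. Lengths are in mm, angles in rad, forces in N, time in s.
With the tool pointing down it reaches from about 275 to 750 mm from the base axis. Payload 10.2 kg.
Tool frame: the origin (TCP) lies between the finger pads; the fingertips stand 14 mm ahead of it and the grasp point (between the pads) lies 5 mm behind it (tip_reach is the distance from the TCP to the fingertips, in mm); z points along the fingers, y is the line along which they close (so a half turn about z gives the same grasp; the last joint's range is limited). The gripper opens to 85 mm and grips with 20 to 120 N. Pads are 22 mm wide; open, the fingers measure 114 mm over their backs; the gripper's body (76 mm by 85 mm) begins 54 mm behind the grasp point. The pads swing forward as they close: fully open they stand 13 mm farther back than shut.
Start: joints at [1.11, 0.313, 1.498, -0, 1.331, -0.223], TCP at [123.684, 510.229, 245.294] pointing down, gripper open.
Joint ranges: [-2.94, 2.94], [-0.97, 2.17], [0.19, 2.56], [-1.23, 4.37], [0.02, 3.11], [-2.88, 2.88]. Speed limits (rad/s): [2.39, 2.39, 3.01, 3.14, 3.14, 3.14].

## Interface

Orientations are given as a unit quaternion [w, x, y, z].
In Python, from rig import * gives the robot as it stands.
- The arm moves only by the tool arm_command, never from a script. Its argument "steps" is a list that holds one entry, the list of rows, each a list of 7 numbers: the opening, from 0 (shut) to 1 (fully open), then the shift along the tool's x, y, z each as a share of 0.05 m, from -1 to 1, then the turn, a rotation vector about the tool's x, y, z each as a share of 0.15 rad, from -1 to 1. A call has 1 to 8 rows; each row shifts and turns the commanded pose from where the row before left it, along the tool's axes as they then stand; what a row does not reach is not made up. A row lasts 1/8 s, in which the tool goes at most 62.5 mm and 10.7 degrees, less where a joint would pass 70% of its speed; a pose out of reach is approached as far as the arm can. A call with a number of a shift or a turn outside -1 to 1 is refused whole. A call with a gripper value outside its range is refused whole. The fingers move at their own pace and stop on an object; "squeeze" is the grip in N (left out, the last holds). Time passes only in rows, so rows that do not move let the fingers close. It gives the time, the measured TCP pose, the force, the opening and the grip force at its end, in the units of the state.
- sense(): the state, without advancing time (a new reading comes with each control period).
- capture(name): name is "scene" or "top"; returns the picture (400x640x3 uint8, red, green, blue); there is no depth.
- get_calibration(name): a dict with "intrinsics" (3x3 intrinsics, pixels), "rvec" (rotation vector, rad) and "tvec" (3), from world to camera coordinates, as OpenCV has them. Camera axes: x right, y down, z forward; pixel columns grow to the right and rows downward; lengths in mm; the calibration is good to about 2 mm. A picture is of the moment at which its call begins. get_calibration takes no time and is no camera call.
- finish_job(): hands the job in; it is judged then, once.
The state is a dict: "time_s": time; "joints": joint angles; "dq": joint speeds; "tau": joint torques, N m; "eef_pos": TCP position; "ee_rot": TCP orientation; "force": force on the tool from outside, world axes, zero at the start; "wrist_torque": the same for the moment, N m; "grip_width": opening from 0.0 (shut) to 1.0 (fully open); "grip_force": force on a finger pad.
Only numpy, scipy, OpenCV 4.12 (cv2) and the standard library are available. Lean on these libraries where they do the work, as an engineer would, in place of code of your own. Each camera call takes 0.05 s, during which the arm holds its last target. There are 200 camera calls.

## Task

Make up the sowing kit in the three-bay pine tray: lay the dibber in its long bay and stand the small clay pot (set it down, do not drop it) and the seed tin upright in the two short bays, one in each, either way round. Make up the watering kit in the two-bay tray: the watering rose goes in the wide bay, face down with its socket up, and the hose coupling stands on end in the narrow bay, the same way up as now. Leave the large pot, the jar and the bird bath where they stand.

Things in the scene. Friction and masses are not known exactly. Their poses are not given: they have to be found in the camera images.
- sowing_tray: Fixed pine tray with three bays, 208 (x) by 200 (y) by 26 mm high. Origin: centre of underside, z up. Floor 6 mm thick; laths 8 mm thick round the bays rise 20 mm above it. Long bay x -96..96, y -92..4 mm, centre (0, -44). Short bays x 4..96 and x -96..-4, both y 12..92, centres (50, 52), (-50, 52). Left or right of the stock, long bay then inner or outer; turned up to 15 degrees.
- watering_tray: Fixed pine tray with two bays, 184 (x) by 116 (y) by 26 mm high. Origin: centre of underside, z up. Floor 6 mm thick; laths 8 mm thick round the bays rise 20 mm above it. Wide bay x -84..16, y -50..50 mm, centre (-34, 0). Narrow bay x 24..84, y -50..50, centre (54, 0). On the other side of the stock from the sowing tray; turned up to 15 degrees.
- small_pot: The smaller of two terracotta pots, standing, open at the top, about 100 g: 60 mm high, foot 43 mm across, tapering out to a straight collar 60 mm across over the top 18 mm. Origin: centre of its underside, z up along its axis. All stock items stand on the bench between the two trays.
- dibber: Wooden dibber lying flat, about 60 g, 164 mm long along its x. Origin: on its axis at mid-length, 13 mm above what it lies on. Square-section handle, 26 by 26 mm with rounded edges, from x = -82 to 2 mm; then a round shaft, at most 23 mm thick, tapering to a point at x = 82 mm. Centre of mass near x = -21 mm. In the bay the point may face either end.
- seed_tin: Closed round aluminium tin standing on its base, about 80 g: 54 mm high, body 52 mm across, lid (top 16 mm) 54.4 mm across. Origin: centre of its underside, z up.
- rose: Aluminium watering rose standing on its round face, about 80 g, 82 mm high: face 72 mm across, back flaring in to a round socket 25 mm across from 44 to 78 mm height, with a 27 mm lip on top. Origin: centre of the face on the bench, z up along the socket.
- coupling: Brass hose coupling standing on end, about 100 g: 52 mm high, 34 mm across at the collar (0 to 14 mm) and at the knurled ring (26 to 46 mm), a little waisted between. Origin: centre of its underside, z up.
- large_pot: The larger terracotta pot, 84 mm across the collar and 80 mm high, standing among the stock. Not wanted: leave it. Origin: centre of its underside.
- glass_jar: Glass jar with a steel lid, 80 mm across and 95 mm high, beyond the stock to one side. Leave it. Origin: centre of its underside.
- bird_bath: Glazed ceramic bird bath dish, 200 mm across and 48 mm high, beyond the stock on the other side. Leave it. Origin: centre of its underside.
There are look-alikes about, which are no part of the job. Of the things that look like the dibber, take the one that is farthest to the robot's right at the start.

How it is judged:
By the outcome, as a careful person would: the job done as asked, in the order asked, and still so for the second after the job is handed in, with the robot touching nothing.
It also fails if it takes over 120 s, if anything falls off the work surface, if the arm or the gripper's body presses on something with over 40 N, if the wrist force passes 120 N, or if a joint passes its speed limit or range.

## Working session

There is one attempt and no reset: what is moved stays moved. The work goes in short steps, Python scripts to look and compute and a tool call to move; the robot and the scene stay as the last step left them, time stands still between calls to the robot, and variables do not carry over. Pictures are saved under pics/ and viewed, at most 14 in all, crops included, and the job is handed in when it is done.

Besides the shell and the picture viewer there is one more tool, called after ">>>" by a JSON object that holds its "api" and its "payload". arm_command: Moves the arm, as the interface text tells. Its arguments: {"type":"object","properties":{"steps":{"type":"array"},"squeeze":{"type":"number"}},"required":["steps"]}

```bash
ls; mkdir -p pics; python3 - <<'E'
from rig import *
import cv2
for n in("scene","top"):
    cv2.imwrite(f"pics/{n}0.png",cv2.resize(capture(n),None,fx=1.25,fy=1.25,interpolation=cv2.INTER_CUBIC)[:,:,::-1])
    print(get_calibration(n))
s=sense();print({k:s[k] for k in("time_s","eef_pos","ee_rot","grip_width")})
E
```

```text
pics
{'intrinsics': array([[418.60066958,   0.        , 319.56894212],
       [  0.        , 418.60066958, 198.06232968],
       [  0.        ,   0.        ,   1.        ]]), 'rvec': array([ 1.88526918,  1.82608333, -0.61410213]), 'tvec': array([ -11.48613331, -406.2428284 , 1344.09441606])}
{'intrinsics': array([[486.95000961,   0.        , 320.95791097],
       [  0.        , 486.95000961, 197.5791499 ],
       [  0.        ,   0.        ,   1.        ]]), 'rvec': array([ 2.17854995, -2.12953812,  0.16383968]), 'tvec': array([ -22.61695781,  549.27112338, 1340.98701825])}
{'time_s': 0.1, 'eef_pos': array([123.57823973, 510.03243692, 244.7856378 ]), 'ee_rot': array([-1.95566734e-04,  1.18616960e-01,  9.92939916e-01, -5.49881786e-04]), 'grip_width': 1.0010304636006435}
```

View pics/top0.png

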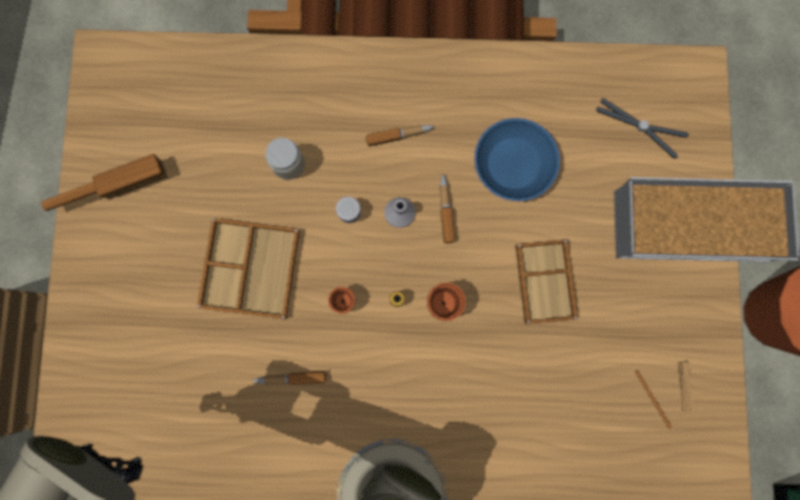

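View pics/scene0.png

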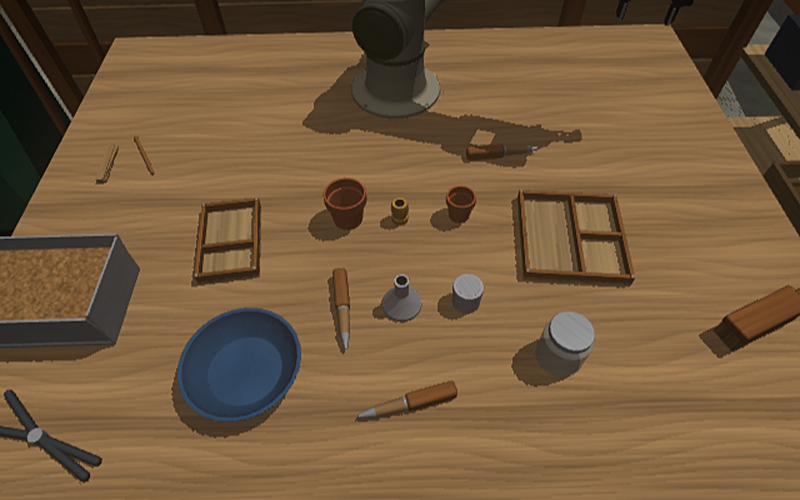

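Dibber look-alikes, in top-view pixels of this enlarged picture: (400,135), (447,208) and (291,378). The robot's right is image right (-y), so (447,208) is the one meant. I'll confirm it in an enlarged crop.

```bash
cat > h.py <<'E'
from rig import *
import cv2, numpy as np
from scipy.spatial.transform import Rotation as R
def crop(n,name,x0,y0,x1,y1,f,img=None):
    im=capture(n) if img is None else img
    c=cv2.resize(im[y0:y1,x0:x1],None,fx=f,fy=f,interpolation=cv2.INTER_CUBIC)[:,:,::-1].copy()
    for x in range(-(-x0//20)*20,x1,20):
        cv2.line(c,(int((x-x0)*f),0),(int((x-x0)*f),6),(255,255,255),1);cv2.putText(c,str(x),(int((x-x0)*f)+2,10),0,.33,(255,255,255))
    for y in range(-(-y0//20)*20,y1,20):
        cv2.line(c,(0,int((y-y0)*f)),(6,int((y-y0)*f)),(255,255,255),1);cv2.putText(c,str(y),(8,int((y-y0)*f)+4),0,.33,(255,255,255))
    cv2.imwrite(f"pics/{name}.png",c)
def unproj(n,px,z):
    c=get_calibration(n);M=cv2.Rodrigues(c["rvec"])[0]
    p=np.atleast_2d(px).astype(float)
    d=np.c_[p,np.ones(len(p))]@np.linalg.inv(c["intrinsics"]).T@M
    o=-M.T@c["tvec"]; return o+d*((np.broadcast_to(z,len(p))-o[2])/d[:,2])[:,None]
def proj(n,P):
    c=get_calibration(n);return cv2.projectPoints(np.atleast_2d(P).astype(float),c["rvec"],c["tvec"],c["intrinsics"],None)[0][:,0]
E
python3 - <<'E'
from h import *
t=capture("top")
crop("top","c1",250,80,410,270,3.0,t)
crop("top","c2",150,160,250,265,5.0,t)
crop("top","c3",400,180,480,265,6.0,t)
s=capture("scene")
crop("scene","c4",140,130,520,300,2.1,s)
E
```

```text
(no output)
```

View pics/c1.png

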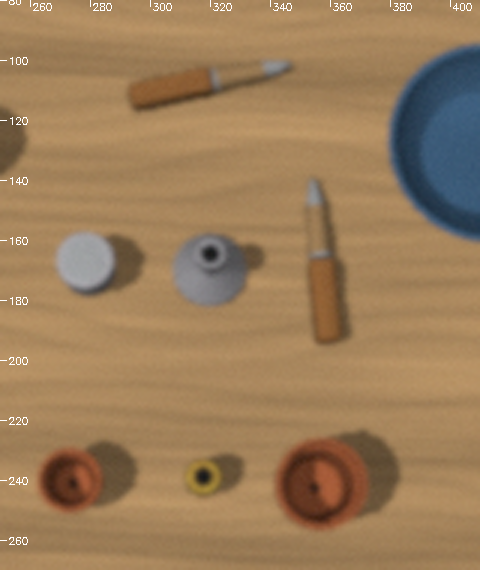

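View pics/c2.png

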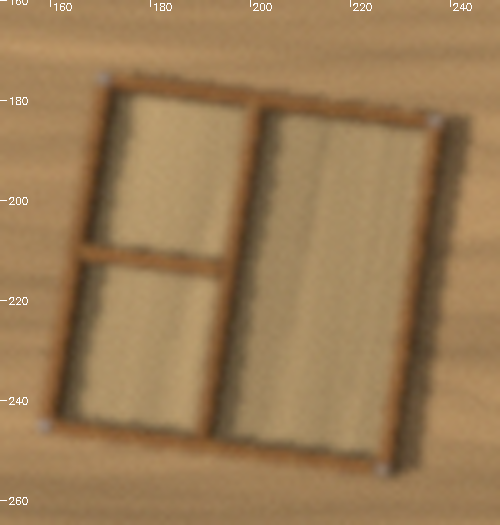

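View pics/c3.png

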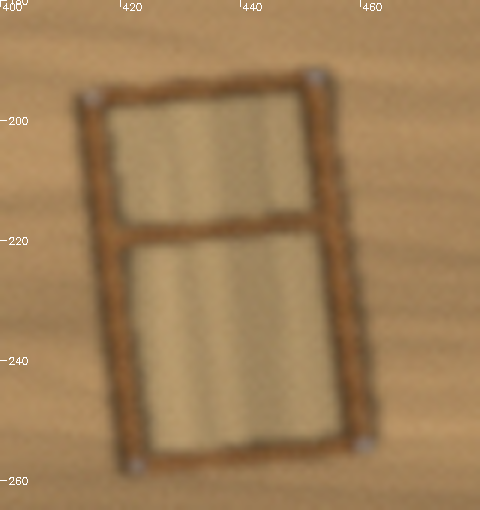

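View pics/c4.png

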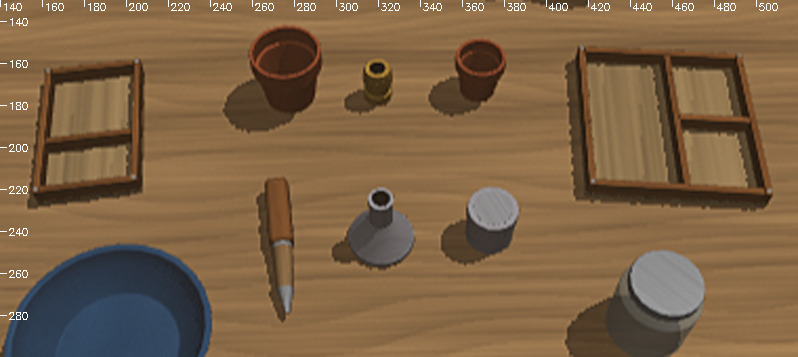

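Top view (original pixels): the dibber meant runs from (359,194) at the handle to (355,140) at the point, and it is the rightmost of the three. The tin is at (279,167), the rose socket at (320,165), the small pot at (273.5,240), the coupling at (318,239) and the large pot at (357,241). The sowing tray is on the left with its long bay inner. The watering tray is on the right with its narrow bay far from the robot.

```bash
python3 - <<'E'
from h import *
from scipy.optimize import least_squares as ls
T={'tin':((278.7,167),(374.3,229),54),'rose':((320,164.7),(321,224.8),82),'pot':((273.5,240),(368.8,157.4),60),'coup':((317.7,239),(319.5,161.4),52),'tip':((354.7,139.7),(276.7,280),12),'hend':((359.3,193.8),(271.4,215.7),20),'large':((357.3,241.),(276,154),80)}
for k,(a,b,z) in T.items(): print(k,unproj("top",a,z)[0].round(1),unproj("scene",b,z)[0].round(1))
for nm,px,hx,hy in(("sow",[(170.8,175.4),(236.8,183.8),(158.6,245),(226.4,253.6)],100,96),("wat",[(415.5,196.2),(452.7,192.8),(422.7,257.3),(460.7,253.8)],88,54)):
    L=np.array([(hx,hy),(hx,-hy),(-hx,hy),(-hx,-hy)])
    W=unproj("top",px,26)[:,:2]
    def f(p):
        c,s=np.cos(p[2]),np.sin(p[2]);return (L@np.array([[c,s],[-s,c]])+p[:2]-W).ravel()
    r=ls(f,[500,0,0]);print(nm,r.x.round(3),r.fun.round(1))
    c,s=np.cos(r.x[2]),np.sin(r.x[2])
    for b in ([(0,-44),(50,52),(-50,52)] if nm=="sow" else [(-34,0),(54,0)]): print(b,(np.array(b)@np.array([[c,s],[-s,c]])+r.x[:2]).round(1))
E
```

```text
tin [631.8 111.2  54. ] [635.1 114.9  54. ]
rose [635.4  -5.   82. ] [638.1  -2.6  82. ]
pot [425.7 118.1  60. ] [428.9 122.5  60. ]
coup [431.6  -3.5  52. ] [ 4.304e+02 -3.000e-01  5.200e+01]
tip [ 727.6 -105.8   12. ] [ 730.3 -101.2   12. ]
hend [ 565.9 -120.4   20. ] [ 568.3 -118.2   20. ]
large [ 427.1 -111.    80. ] [ 427.  -106.4   80. ]
sow [ 4.95885e+02  3.36845e+02 -1.03000e-01] [-0.1  0.6 -0.1 -0.6  0.2 -0.   0.1  0. ]
(0, -44) [491.3 293.1]
(50, 52) [551.  383.4]
(-50, 52) [451.5 393.7]
wat [ 4.81211e+02 -3.44695e+02  1.13000e-01] [ 0.7  0.1  0.5  0.1 -0.6 -0.3 -0.6  0.1]
(-34, 0) [ 447.4 -348.5]
(54, 0) [ 534.9 -338.6]
```

```bash
cat >> h.py <<'E'
def to(x,y,z,yaw):
    """units still to go, tool axes; yaw = angle of tool y from world y"""
    s=sense();w,a,b,c=s["ee_rot"];r=R.from_quat([a,b,c,w])
    d=r.inv().apply(np.array([x,y,z])-s["eef_pos"])/50
    t=(r.inv()*R.from_euler("z",yaw)*R.from_quat([0,1,0,0])).as_rotvec()/.15
    print("t",round(s["time_s"],2),"pos",s["eef_pos"].round(1),"shift",d.round(2),"turn",t.round(2),"grip",round(s["grip_width"],3),round(s["grip_force"],1),"F",s["force"].round(1))
E
python3 -c "
from h import *
to(622,-113.8,120,0.097)"
```

```text
t 0.2 pos [123.6 510.1 245. ] shift [-12.63  -9.78   2.5 ] turn [-0.   -0.   -2.23] grip 1.0 0.0 F [-0.2  0.2  0.1]
```

>>> {"api": "arm_command", "payload": {"steps": [[[1,-0.9,-0.7,0,0,0,0],[1,-0.9,-0.7,0,0,0,0],[1,-0.9,-0.7,0,0,0,0],[1,-0.9,-0.7,0,0,0,0],[1,-0.9,-0.7,0,0,0,0],[1,-0.9,-0.7,0,0,0,0],[1,-0.9,-0.7,0,0,0,0],[1,-0.9,-0.7,0,0,0,0]]], "squeeze": 40}}

```text
time_s: 1.2
eef_pos: [408.5, 151.6, 245.4]
ee_rot: [0.0, 0.119, 0.993, 0.0]
force: [1.1, 0.5, -0.7]
grip_width: 1.001
grip_force: 0.0
```

>>> {"api": "arm_command", "payload": {"steps": [[[1,-0.9,-0.7,0,0,0,0],[1,-0.9,-0.7,0,0,0,0],[1,-0.9,-0.7,0,0,0,0],[1,-0.9,-0.7,0,0,0,0],[1,-0.9,-0.7,0,0,0,0],[1,-0.9,-0.7,0,0,0,0],[1,0,0,0.9,0,0,-1],[1,0,0,0.9,0,0,-1]]]}}

```text
time_s: 2.2
eef_pos: [620.6, -115.0, 153.6]
ee_rot: [-0.0, -0.033, 0.999, 0.0]
force: [0.3, -0.2, 0.1]
grip_width: 1.002
grip_force: 0.0
```

```bash
python3 -c "
from h import *
to(622,-113.8,20,0.097)
crop('top','d1',300,110,420,220,5)"
```

```text
t 2.2 pos [ 620.6 -115.   153.6] shift [-0.03  0.02  2.67] turn [ 0.   -0.   -0.21] grip 1.002 0.0 F [ 0.3 -0.2  0.1]
```

View pics/d1.png

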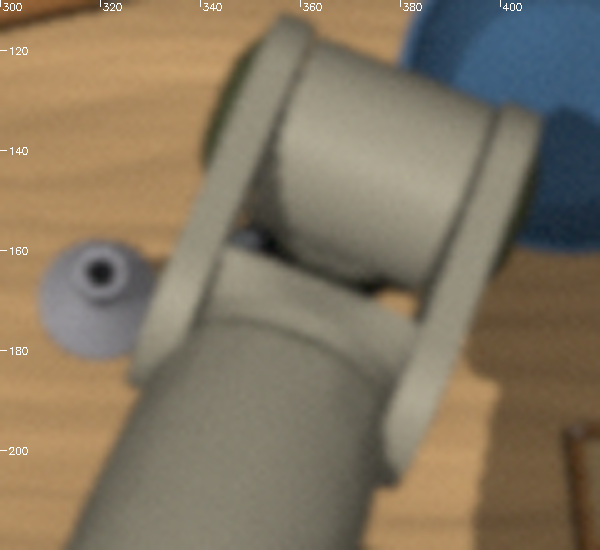

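The arm hides the dibber from above. The 85 mm opening leaves plenty of margin, so I'll descend.

>>> {"api": "arm_command", "payload": {"steps": [[[1,0,0,0.9,0,0,-0.2],[1,0,0,0.9,0,0,0],[1,0,0,0.6,0,0,0],[1,0,0,0.25,0,0,0],[0,0,0,0,0,0,0],[0,0,0,0,0,0,0],[0,0,0,0,0,0,0],[0,0,0,0,0,0,0]]]}}

```text
time_s: 3.25
eef_pos: [621.1, -114.6, 24.0]
ee_rot: [0.001, -0.046, 0.999, -0.0]
force: [-1.1, 0.5, 6.6]
grip_width: 0.293
grip_force: 41.2
```

>>> {"api": "arm_command", "payload": {"steps": [[[0,0,0,0,0,0,0],[0,0,0,0,0,0,0],[0,0,0,-0.4,0,0,0],[0,0,0,-0.4,0,0,0],[0,0,0,0,0,0,0]]]}}

```text
time_s: 3.88
eef_pos: [621.6, -114.7, 65.3]
ee_rot: [0.002, -0.046, 0.999, -0.001]
force: [0.2, -0.6, -0.0]
grip_width: 0.293
grip_force: 40.4
```

```bash
python3 -c "
from h import *
to(467.6,297.6,26,-0.103)
crop('scene','d2',180,100,380,250,4)"
```

```text
t 3.88 pos [ 621.6 -114.7   65.3] shift [2.31 8.5  0.76] turn [-0.01  0.03  1.3 ] grip 0.293 40.4 F [ 0.2 -0.6 -0. ]
```

View pics/d2.png

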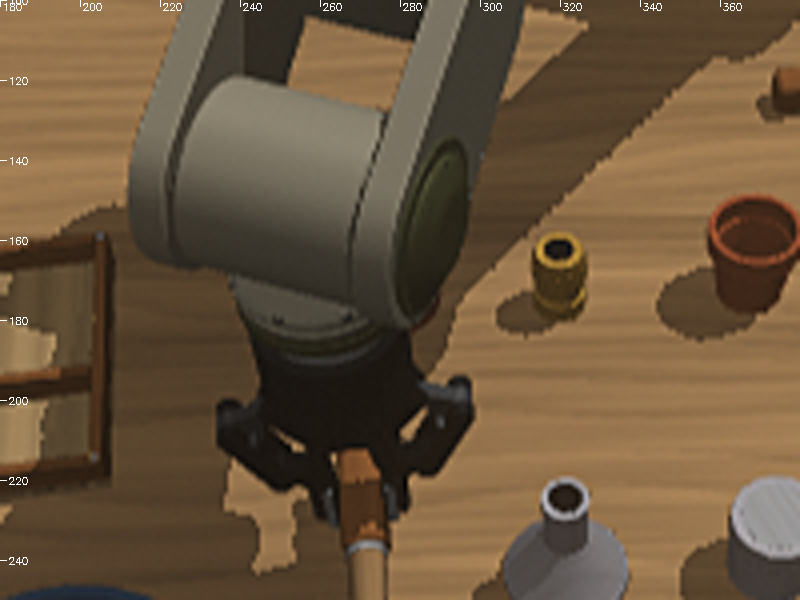

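The dibber is gripped on its handle near (271,225) in the scene view; the rose and tin are untouched. Lift and carry.

>>> {"api": "arm_command", "payload": {"steps": [[[0,0,0,-1,0,0,0],[0,0,0,-1,0,0,0],[0,0.23,0.85,0,0,0,0],[0,0.23,0.85,0,0,0,0],[0,0.23,0.85,0,0,0,0],[0,0.23,0.85,0,0,0,0],[0,0.23,0.85,0,0,0,0],[0,0.23,0.85,0,0,0,0]]]}}

```text
time_s: 4.92
eef_pos: [527.4, 134.4, 162.2]
ee_rot: [-0.001, -0.046, 0.999, 0.0]
force: [0.9, 0.4, -0.7]
grip_width: 0.29
grip_force: 40.4
```

>>> {"api": "arm_command", "payload": {"steps": [[[0,0.23,0.85,0,0,0,0],[0,0.23,0.85,0,0,0,0],[0,0.23,0.85,0,0,0,0],[0,0.23,0.85,0,0,0,0],[0,0,0,0.5,0,0,0.65],[0,0,0,0.5,0,0,0.65],[0,0,0,0,0,0,0]]]}}

```text
time_s: 5.8
eef_pos: [465.7, 297.8, 110.9]
ee_rot: [-0.002, 0.051, 0.999, -0.001]
force: [0.1, 0.2, -0.2]
grip_width: 0.292
grip_force: 40.4
```

```bash
python3 -c "
from h import *
print(unproj('scene',(271.5,236),67))
to(467.6,297.6,31,-0.103)
im=capture('scene')
crop('scene','d3',320,60,520,210,4,im)"
```

```text
[[ 653.23924827 -109.7348288    67.        ]]
t 5.8 pos [465.7 297.8 110.9] shift [-0.04  0.    1.6 ] turn [-0.01 -0.03  0.01] grip 0.292 40.4 F [ 0.1  0.2 -0.2]
```

View pics/d3.png

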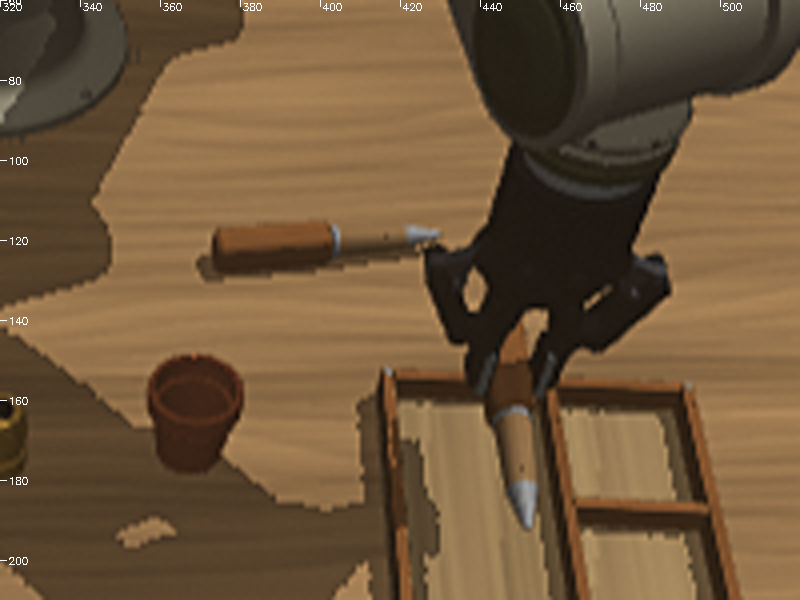

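```bash
python3 -c "
from h import *
print(unproj('scene',[(451.5,191.5),(447.6,162.5)],[100,112]))
c,s=np.cos(.103),-np.sin(.103)
B=np.array([(96,-92),(96,4),(-96,4),(-96,-92)])@np.array([[c,s],[-s,c]])+[497.2,338.5]
print(B.round(0))"
```

```text
[[572.47107751 288.11844137 100.        ]
 [498.01716146 292.35651446 112.        ]]
[[583. 237.]
 [593. 333.]
 [402. 352.]
 [392. 257.]]
```

Tip at about (571, 287) mm and handle end at about x = 408; the bay runs from about x = 398 to 588, so it fits. Lower.

>>> {"api": "arm_command", "payload": {"steps": [[[0,-0.02,0,0.6,0,0,0],[0,0,0,0.6,0,0,0],[0,0,0,0.3,0,0,0],[0,0,0,0.1,0,0,0],[0,0,0,0,0,0,0]]]}}

```text
time_s: 6.48
eef_pos: [468.4, 298.3, 33.6]
ee_rot: [0.001, 0.051, 0.999, 0.0]
force: [-0.5, 0.5, -1.1]
grip_width: 0.293
grip_force: 40.4
```

>>> {"api": "arm_command", "payload": {"steps": [[[0,0,0,0.05,0,0,0],[0,0,0,0.03,0,0,0],[0.5,0,0,0,0,0,0],[0.5,0,0,0,0,0,0],[0.5,0,0,-0.5,0,0,0],[0.5,0,0,-1,0,0,0],[0.5,0,0,-1,0,0,0]]]}}

```text
time_s: 7.35
eef_pos: [467.7, 298.0, 155.2]
ee_rot: [-0.0, 0.051, 0.999, -0.0]
force: [0.8, 1.4, -0.3]
grip_width: 0.499
grip_force: 0.0
```

```bash
python3 -c "
from h import *
to(427.3,120.3,120,-0.103)
to(427.3,120.3,45,-1.4)"
```

```text
t 7.35 pos [467.7 298.  155.2] shift [ 0.44 -3.62  0.7 ] turn [-0. -0.  0.] grip 0.499 0.0 F [ 0.8  1.4 -0.3]
t 7.35 pos [467.7 298.  155.2] shift [ 0.44 -3.62  2.2 ] turn [-0.   -0.    8.65] grip 0.499 0.0 F [ 0.8  1.4 -0.3]
```

>>> {"api": "arm_command", "payload": {"steps": [[[1,0.11,-0.9,0,0,0,0],[1,0.11,-0.9,0,0,0,0],[1,0.11,-0.9,0,0,0,0],[1,0.11,-0.92,0,0,0,0],[1,0,0,0.6,0,0,0],[1,0,0,0,0,0,0]]], "squeeze": 30}}

```text
time_s: 8.1
eef_pos: [426.5, 120.0, 122.8]
ee_rot: [-0.002, 0.052, 0.999, -0.0]
force: [-0.0, 0.3, -0.1]
grip_width: 0.999
grip_force: 0.0
```

```bash
python3 -c "
from h import *
to(427.3,120.3,40,-0.103)
crop('scene','p1',300,60,520,225,3.6)"
```

```text
t 8.1 pos [426.5 120.  122.8] shift [-0.02  0.01  1.66] turn [-0.   -0.02 -0.  ] grip 0.999 0.0 F [-0.   0.3 -0.1]
```

View pics/p1.png

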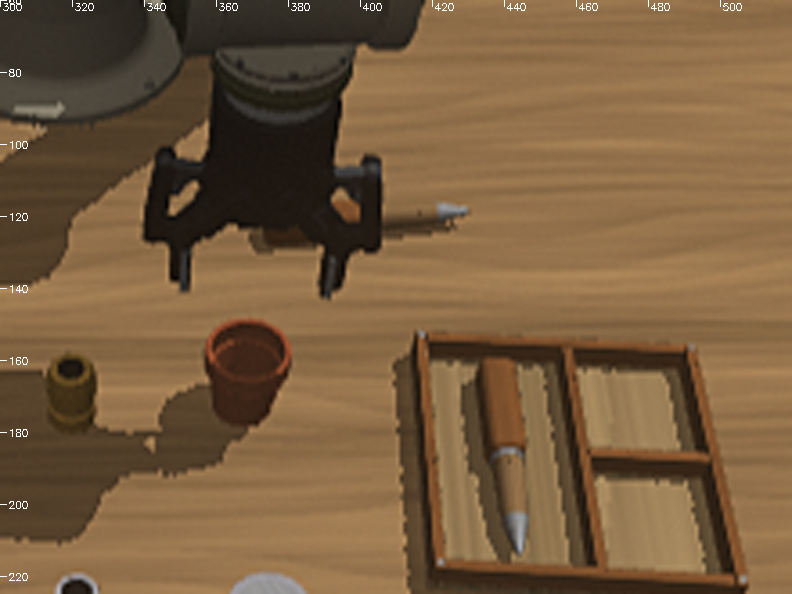

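The dibber lies cleanly in the long bay, from (438,160) to (444,212). The fingers are centred over the small pot at (369,157). Grasp the pot.

>>> {"api": "arm_command", "payload": {"steps": [[[1,-0.02,0.01,0.7,0,0,0],[1,0,0,0.6,0,0,0],[1,0,0,0.36,0,0,0],[0,0,0,0,0,0,0],[0,0,0,0,0,0,0],[0,0,0,0,0,0,0],[0,0,0,0,0,0,0]]]}}

```text
time_s: 9.02
eef_pos: [429.3, 121.1, 42.2]
ee_rot: [0.001, 0.051, 0.999, 0.0]
force: [-1.5, 2.6, 7.1]
grip_width: 0.684
grip_force: 31.9
```

>>> {"api": "arm_command", "payload": {"steps": [[[0,0,0,-0.3,0,0,0],[0,0,0,-0.7,0,0,0],[0,0,0,-1,0,0,0],[0,0,0,0,0,0,0]]]}}

```text
time_s: 9.52
eef_pos: [430.3, 120.9, 144.5]
ee_rot: [0.004, 0.051, 0.999, 0.0]
force: [-0.7, -0.6, -1.5]
grip_width: 0.682
grip_force: 32.6
```

```bash
python3 -c "
from h import *
to(453,395.5,46,-0.103)"
```

```text
t 9.53 pos [430.3 120.9 144.5] shift [0.13 5.51 1.97] turn [0.01 0.05 0.  ] grip 0.682 32.6 F [-0.7 -0.6 -1.5]
```

>>> {"api": "arm_command", "payload": {"steps": [[[0,0.02,0.9,0,0,0,0],[0,0.02,0.92,0,0,0,0],[0,0.02,0.92,0,0,0,0],[0,0.02,0.92,0,0,0,0],[0,0.02,0.92,0,0,0,0],[0,0.03,0.92,0,0,0,0],[0,0,0,0.7,0,0,0],[0,0,0,0,0,0,0]]]}}

```text
time_s: 10.52
eef_pos: [448.6, 394.3, 103.0]
ee_rot: [-0.003, 0.051, 0.999, -0.002]
force: [0.2, -0.6, -1.0]
grip_width: 0.681
grip_force: 32.8
```

```bash
python3 -c "
from h import *
to(453,395.5,48.5,-0.103)"
```

```text
t 10.53 pos [448.6 394.3 103. ] shift [-0.09  0.04  1.09] turn [-0.03 -0.03  0.01] grip 0.681 32.8 F [ 0.2 -0.6 -1. ]
```

>>> {"api": "arm_command", "payload": {"steps": [[[0,-0.09,0.04,0.5,0,0,0],[0,0,0,0.4,0,0,0],[0,0,0,0.12,0,0,0],[0,0,0,0.04,0,0,0],[0,0,0,0,0,0,0]]]}}

```text
time_s: 11.15
eef_pos: [455.3, 396.6, 53.8]
ee_rot: [0.001, 0.051, 0.999, 0.0]
force: [-0.1, -0.9, -1.6]
grip_width: 0.682
grip_force: 32.8
```

>>> {"api": "arm_command", "payload": {"steps": [[[0,0,0,0.05,0,0,0],[0,0,0,0.03,0,0,0],[0,0,0,0.02,0,0,0],[0,0,0,0,0,0,0]]]}}

```text
time_s: 11.65
eef_pos: [455.0, 396.5, 48.3]
ee_rot: [0.0, 0.051, 0.999, 0.0]
force: [-1.5, -1.8, 4.8]
grip_width: 0.68
grip_force: 33.0
```

Contact felt (+4.8 N), so release.

>>> {"api": "arm_command", "payload": {"steps": [[[0.85,0,0,0,0,0,0],[0.85,0,0,0,0,0,0],[0.9,0,0,-0.3,0,0,0],[1,0,0,-0.9,0,0,0],[1,0,0,-1,0,0,0],[1,0,0,0,0,0,0]]]}}

```text
time_s: 12.4
eef_pos: [456.4, 397.4, 162.9]
ee_rot: [0.004, 0.051, 0.999, 0.002]
force: [-0.3, -0.3, -0.8]
grip_width: 1.002
grip_force: 0.0
```

```bash
python3 -c "
from h import *
to(633.5,113,36,-0.103)"
```

```text
t 12.4 pos [456.4 397.4 162.9] shift [-4.09 -5.31  2.54] turn [0.03 0.05 0.  ] grip 1.002 0.0 F [-0.3 -0.3 -0.8]
```

>>> {"api": "arm_command", "payload": {"steps": [[[1,-0.58,-0.76,0,0,0,0],[1,-0.58,-0.76,0,0,0,0],[1,-0.58,-0.76,0,0,0,0],[1,-0.58,-0.76,0,0,0,0],[1,-0.58,-0.76,0,0,0,0],[1,-0.58,-0.76,0,0,0,0],[1,-0.6,-0.75,0,0,0,0],[1,0,0,0.7,0,0,0]]]}}

```text
time_s: 13.4
eef_pos: [633.0, 108.3, 124.2]
ee_rot: [0.003, 0.053, 0.999, -0.0]
force: [1.0, -0.0, -1.1]
grip_width: 0.997
grip_force: 0.0
```

>>> {"api": "arm_command", "payload": {"steps": [[[1,0,0,0,0,0,0]]]}}

```text
time_s: 13.52
eef_pos: [629.1, 111.1, 120.2]
ee_rot: [-0.003, 0.052, 0.999, -0.0]
force: [0.2, -0.6, 0.0]
grip_width: 1.003
grip_force: 0.0
```

```bash
python3 -c "
from h import *
to(633.5,113,36,-0.103)
crop('scene','t1',320,60,520,260,3)"
```

```text
t 13.53 pos [629.1 111.1 120.2] shift [-0.09  0.05  1.68] turn [-0.   -0.04 -0.  ] grip 1.003 0.0 F [ 0.2 -0.6  0. ]
```

View pics/t1.png

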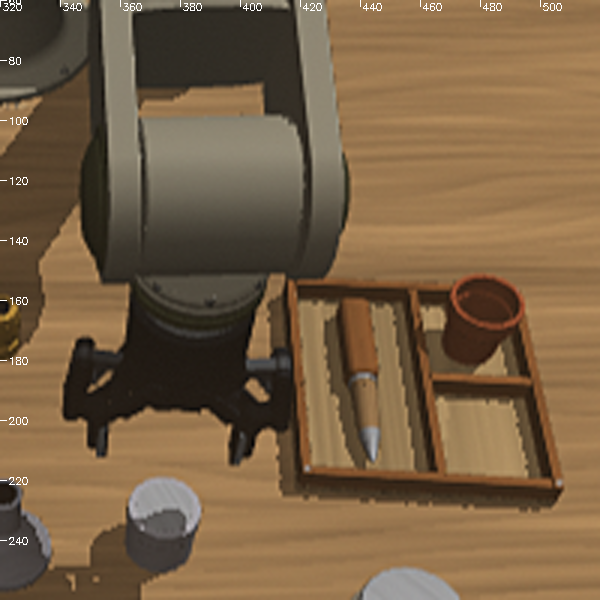

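The pot stands upright in the near short bay at (479,165), with the dibber beside it. The tin at (374,230) is directly below the fingers.

>>> {"api": "arm_command", "payload": {"steps": [[[1,-0.06,0.04,0.7,0,0,0],[1,0,0,0.6,0,0,0],[1,0,0,0.36,0,0,0],[0,0,0,0,0,0,0],[0,0,0,0,0,0,0],[0,0,0,0,0,0,0],[0,0,0,0,0,0,0]]]}}

```text
time_s: 14.45
eef_pos: [634.8, 113.2, 41.7]
ee_rot: [0.002, 0.051, 0.999, 0.0]
force: [-0.0, 0.6, 6.8]
grip_width: 0.617
grip_force: 32.1
```

>>> {"api": "arm_command", "payload": {"steps": [[[0,0,0,-0.3,0,0,0],[0,0,0,-0.7,0,0,0],[0,0,0,-1,0,0,0],[0,0,0,0,0,0,0]]]}}

```text
time_s: 14.95
eef_pos: [635.6, 113.1, 145.2]
ee_rot: [0.004, 0.051, 0.999, 0.0]
force: [-0.8, -0.6, -0.1]
grip_width: 0.622
grip_force: 31.9
```

```bash
python3 -c "
from h import *
to(552.5,385.5,44,-0.103)"
```

```text
t 14.95 pos [635.6 113.1 145.2] shift [2.23 5.25 2.01] turn [0.01 0.06 0.  ] grip 0.622 31.9 F [-0.8 -0.6 -0.1]
```

>>> {"api": "arm_command", "payload": {"steps": [[[0,0.37,0.87,0,0,0,0],[0,0.37,0.87,0,0,0,0],[0,0.37,0.87,0,0,0,0],[0,0.37,0.88,0,0,0,0],[0,0.37,0.88,0,0,0,0],[0,0.36,0.88,0,0,0,0],[0,0,0,0.7,0,0,0],[0,0,0,0,0,0,0]]]}}

```text
time_s: 15.95
eef_pos: [549.1, 385.1, 102.0]
ee_rot: [-0.003, 0.051, 0.999, -0.002]
force: [-0.9, 0.3, -1.0]
grip_width: 0.619
grip_force: 32.0
```

```bash
python3 -c "
from h import *
to(552.5,385.5,48,-0.103)"
```

```text
t 15.95 pos [549.1 385.1 102. ] shift [-0.07  0.02  1.08] turn [-0.02 -0.04  0.  ] grip 0.619 32.0 F [-0.9  0.3 -1. ]
```

>>> {"api": "arm_command", "payload": {"steps": [[[0,-0.04,0.02,0.5,0,0,0],[0,0,0,0.38,0,0,0],[0,0,0,0.1,0,0,0],[0,0,0,0.05,0,0,0],[0,0,0,0.03,0,0,0],[0,0,0,0,0,0,0]]]}}

```text
time_s: 16.7
eef_pos: [553.0, 386.4, 52.2]
ee_rot: [0.0, 0.051, 0.999, 0.0]
force: [0.2, 1.0, -0.2]
grip_width: 0.623
grip_force: 32.0
```

>>> {"api": "arm_command", "payload": {"steps": [[[0,0,0,0.04,0,0,0],[0,0,0,0.04,0,0,0],[0,0,0,0.02,0,0,0],[0,0,0,0,0,0,0]]]}}

```text
time_s: 17.2
eef_pos: [552.9, 386.4, 47.7]
ee_rot: [0.0, 0.051, 0.999, 0.0]
force: [-3.4, -2.3, 5.8]
grip_width: 0.619
grip_force: 32.6
```

>>> {"api": "arm_command", "payload": {"steps": [[[0.8,0,0,0,0,0,0],[0.8,0,0,0,0,0,0],[0.8,0,0,-0.3,0,0,0],[0.8,0,0,-0.9,0,0,0],[0.8,0,0,-1,0,0,0],[0.8,0,0,0,0,0,0]]]}}

```text
time_s: 17.95
eef_pos: [554.5, 387.2, 162.6]
ee_rot: [0.004, 0.051, 0.999, 0.002]
force: [-0.0, 0.7, -0.7]
grip_width: 0.8
grip_force: 0.0
```

```bash
python3 -c "
from h import *
to(636.7,-3.8,60,-0.103)"
```

```text
t 17.95 pos [554.5 387.2 162.6] shift [-2.42 -7.62  2.03] turn [0.03 0.05 0.  ] grip 0.8 0.0 F [-0.   0.7 -0.7]
```

>>> {"api": "arm_command", "payload": {"steps": [[[0.7,-0.3,-0.95,0,0,0,0],[0.7,-0.3,-0.95,0,0,0,0],[0.7,-0.3,-0.95,0,0,0,0],[0.7,-0.3,-0.95,0,0,0,0],[0.7,-0.3,-0.95,0,0,0,0],[0.7,-0.3,-0.95,0,0,0,0],[0.7,-0.3,-0.95,0,0,0,0],[0.7,-0.3,-0.95,0,0,0,0]]]}}

```text
time_s: 18.95
eef_pos: [633.2, -5.5, 156.6]
ee_rot: [-0.0, 0.051, 0.999, 0.0]
force: [0.5, -0.1, 1.0]
grip_width: 0.699
grip_force: 0.0
```

>>> {"api": "arm_command", "payload": {"steps": [[[0.7,0,0,0.4,0,0,0],[0.7,0,0,0,0,0,0],[0.7,0,0,0,0,0,0]]]}}

```text
time_s: 19.32
eef_pos: [633.4, -3.4, 137.4]
ee_rot: [0.0, 0.051, 0.999, -0.0]
force: [-0.1, 0.4, -0.5]
grip_width: 0.697
grip_force: 0.0
```

```bash
python3 -c "
from h import *
to(636.7,-3.8,60,-0.103)
crop('scene','r1',240,130,520,260,2.8)"
```

```text
t 19.32 pos [633.4  -3.4 137.4] shift [-0.07 -0.    1.55] turn [0.   0.   0.01] grip 0.697 0.0 F [-0.1  0.4 -0.5]
```

View pics/r1.png

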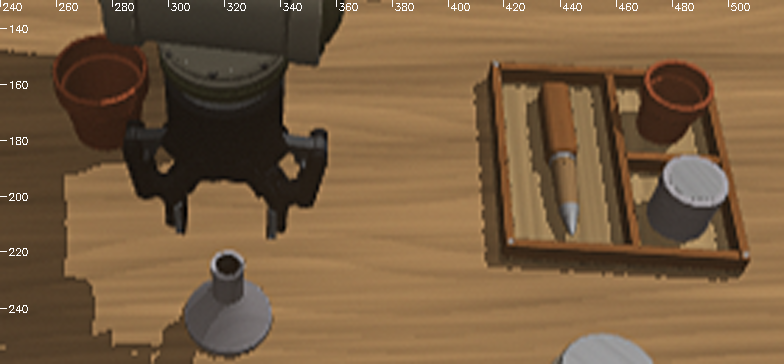

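The sowing kit is complete, with the tin at (484,202) in the far short bay. The fingers are centred over the rose socket at (321,225).

>>> {"api": "arm_command", "payload": {"steps": [[[0.7,-0.06,0,0.6,0,0,0],[0.7,0,0,0.6,0,0,0],[0.7,0,0,0.35,0,0,0],[0,0,0,0,0,0,0],[0,0,0,0,0,0,0],[0,0,0,0,0,0,0],[0,0,0,0,0,0,0],[0,0,0,0,0,0,0]]]}}

```text
time_s: 20.38
eef_pos: [636.9, -4.1, 60.5]
ee_rot: [0.001, 0.051, 0.999, -0.0]
force: [1.5, 1.3, 5.7]
grip_width: 0.281
grip_force: 29.4
```

>>> {"api": "arm_command", "payload": {"steps": [[[0,0,0,0,0,0,0],[0,0,0,-0.3,0,0,0],[0,0,0,-0.7,0,0,0],[0,0,0,-1,0,0,0],[0,0,0,0,0,0,0]]]}}

```text
time_s: 21.0
eef_pos: [637.8, -4.6, 164.2]
ee_rot: [0.004, 0.051, 0.999, -0.001]
force: [0.7, -0.3, -1.2]
grip_width: 0.283
grip_force: 29.7
```

```bash
python3 -c "
from h import *
to(449,-346.5,70,0.113)"
```

```text
t 21.0 pos [637.8  -4.6 164.2] shift [ 3.07 -7.19  1.87] turn [-0.01  0.05 -1.44] grip 0.283 29.7 F [ 0.7 -0.3 -1.2]
```

>>> {"api": "arm_command", "payload": {"steps": [[[0,0.38,-0.9,0,0,0,0],[0,0.38,-0.9,0,0,0,0],[0,0.38,-0.9,0,0,0,0],[0,0.38,-0.9,0,0,0,0],[0,0.38,-0.9,0,0,0,0],[0,0.38,-0.9,0,0,0,0],[0,0.38,-0.9,0,0,0,0],[0,0.41,-0.89,0,0,0,0]]]}}

```text
time_s: 22.0
eef_pos: [445.3, -347.1, 158.7]
ee_rot: [-0.001, 0.051, 0.999, 0.001]
force: [0.2, -0.3, -1.6]
grip_width: 0.281
grip_force: 29.8
```

>>> {"api": "arm_command", "payload": {"steps": [[[0,0,0,0.4,0,0,-0.7],[0,0,0,0.4,0,0,-0.7],[0,0,0,0,0,0,0],[0,0,0,0,0,0,0]]]}}

```text
time_s: 22.5
eef_pos: [446.8, -346.2, 119.9]
ee_rot: [0.0, -0.053, 0.999, -0.0]
force: [-0.2, -0.3, -0.4]
grip_width: 0.284
grip_force: 29.6
```

```bash
python3 -c "
from h import *
to(449,-346.5,67,0.113)"
```

```text
t 22.5 pos [ 446.8 -346.2  119.9] shift [-0.04 -0.01  1.06] turn [-0.    0.   -0.05] grip 0.284 29.6 F [-0.2 -0.3 -0.4]
```

>>> {"api": "arm_command", "payload": {"steps": [[[0,-0.03,-0.01,0.5,0,0,0],[0,0,0,0.38,0,0,0],[0,0,0,0.05,0,0,0],[0,0,0,0.04,0,0,0],[0,0,0,0.02,0,0,0],[0,0,0,0,0,0,0]]]}}

```text
time_s: 23.25
eef_pos: [448.4, -346.6, 70.3]
ee_rot: [0.0, -0.054, 0.999, -0.0]
force: [-0.1, -0.5, 0.2]
grip_width: 0.281
grip_force: 29.7
```

>>> {"api": "arm_command", "payload": {"steps": [[[0,0,0,0.04,0,0,0],[0,0,0,0.04,0,0,0],[0,0,0,0.01,0,0,0],[0,0,0,0,0,0,0]]]}}

```text
time_s: 23.75
eef_pos: [448.2, -346.5, 66.5]
ee_rot: [0.0, -0.054, 0.999, -0.0]
force: [-4.0, 3.4, 11.8]
grip_width: 0.282
grip_force: 30.7
```

>>> {"api": "arm_command", "payload": {"steps": [[[0.6,0,0,0,0,0,0],[0.6,0,0,0,0,0,0],[0.6,0,0,-0.3,0,0,0],[0.6,0,0,-0.9,0,0,0],[0.6,0,0,-1,0,0,0],[0.6,0,0,0,0,0,0]]]}}

```text
time_s: 24.5
eef_pos: [449.4, -347.7, 180.1]
ee_rot: [0.003, -0.054, 0.999, -0.003]
force: [-1.0, -0.3, -0.2]
grip_width: 0.598
grip_force: 0.0
```

```bash
python3 -c "
from h import *
to(431,-2,34,0.113)"
```

```text
t 24.5 pos [ 449.4 -347.7  180.1] shift [-0.36  6.93  2.87] turn [-0.05  0.03 -0.04] grip 0.598 0.0 F [-1.  -0.3 -0.2]
```

>>> {"api": "arm_command", "payload": {"steps": [[[0.65,-0.05,0.99,0,0,0,0],[0.65,-0.05,0.99,0,0,0,0],[0.65,-0.05,0.99,0,0,0,0],[0.65,-0.05,0.99,0,0,0,0],[0.65,-0.05,0.99,0,0,0,0],[0.65,-0.05,0.99,0,0,0,0],[0.65,-0.06,0.99,0,0,0,0]]]}}

```text
time_s: 25.38
eef_pos: [428.5, 1.6, 175.3]
ee_rot: [-0.0, -0.053, 0.999, 0.0]
force: [0.7, 0.2, -0.3]
grip_width: 0.651
grip_force: 0.0
```

>>> {"api": "arm_command", "payload": {"steps": [[[0.65,0,0,0.5,0,0,0],[0.65,0,0,0.5,0,0,0],[0.65,0,0,0,0,0,0],[0.65,0,0,0,0,0,0]]]}}

```text
time_s: 25.88
eef_pos: [429.4, -0.2, 126.1]
ee_rot: [0.0, -0.053, 0.999, -0.0]
force: [-0.0, 1.2, -0.1]
grip_width: 0.654
grip_force: 0.0
```

```bash
python3 -c "
from h import *
to(431,-2,34,0.113)
crop('scene','k1',130,90,380,260,3)"
```

```text
t 25.88 pos [ 4.294e+02 -2.000e-01  1.261e+02] shift [-0.03 -0.04  1.84] turn [-0.    0.01 -0.04] grip 0.654 0.0 F [-0.   1.2 -0.1]
```

View pics/k1.png

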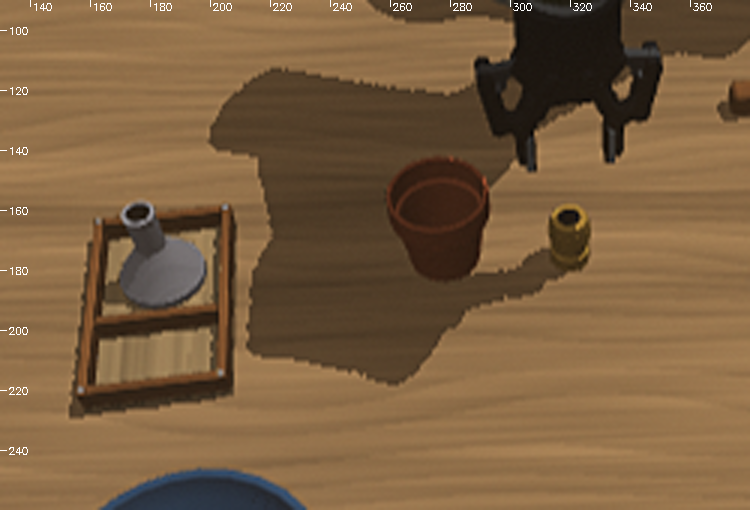

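The rose stands socket up in the wide bay at (182,175). The fingers are over the coupling at (319,161). Descend and grip.

>>> {"api": "arm_command", "payload": {"steps": [[[0.65,-0.03,-0.04,0.7,0,0,0],[0.65,0,0,0.7,0,0,0],[0.65,0,0,0.44,0,0,0],[0.65,0,0,0,0,0,0],[0,0,0,0,0,0,0],[0,0,0,0,0,0,0],[0,0,0,0,0,0,0],[0,0,0,0,0,0,0]]]}}

```text
time_s: 26.92
eef_pos: [431.6, -2.1, 34.6]
ee_rot: [0.001, -0.054, 0.999, -0.0]
force: [-1.3, -0.6, 6.8]
grip_width: 0.384
grip_force: 29.7
```

>>> {"api": "arm_command", "payload": {"steps": [[[0,0,0,0,0,0,0],[0,0,0,-0.3,0,0,0],[0,0,0,-0.7,0,0,0],[0,0,0,-1,0,0,0],[0,0,0,-0.5,0,0,0],[0,0,0,0,0,0,0]]]}}

```text
time_s: 27.68
eef_pos: [431.5, -2.0, 160.1]
ee_rot: [0.002, -0.054, 0.999, -0.001]
force: [-0.6, -0.4, -3.1]
grip_width: 0.38
grip_force: 30.3
```

```bash
python3 -c "
from h import *
to(536,-336.6,42,0.113)"
```

```text
t 27.68 pos [431.5  -2.  160.1] shift [-1.35 -6.87  2.38] turn [-0.01  0.03 -0.04] grip 0.38 30.3 F [-0.6 -0.4 -3.1]
```

>>> {"api": "arm_command", "payload": {"steps": [[[0,-0.19,-0.98,0,0,0,0],[0,-0.19,-0.98,0,0,0,0],[0,-0.19,-0.98,0,0,0,0],[0,-0.19,-0.98,0,0,0,0],[0,-0.19,-0.98,0,0,0,0],[0,-0.19,-0.98,0,0,0,0],[0,-0.2,-0.98,0,0,0,0]]]}}

```text
time_s: 28.55
eef_pos: [533.9, -337.0, 156.5]
ee_rot: [-0.001, -0.053, 0.999, 0.001]
force: [0.8, -0.1, -0.9]
grip_width: 0.382
grip_force: 30.4
```

>>> {"api": "arm_command", "payload": {"steps": [[[0,0,0,0.6,0,0,0],[0,0,0,0.6,0,0,0],[0,0,0,0,0,0,0],[0,0,0,0,0,0,0]]]}}

```text
time_s: 29.05
eef_pos: [534.3, -335.9, 99.0]
ee_rot: [0.0, -0.054, 0.999, -0.0]
force: [-0.1, 0.8, 0.1]
grip_width: 0.384
grip_force: 30.5
```

```bash
python3 -c "
from h import *
to(536,-336.6,41,0.113)"
```

```text
t 29.05 pos [ 534.3 -335.9   99. ] shift [-0.03 -0.02  1.16] turn [-0.    0.   -0.04] grip 0.384 30.5 F [-0.1  0.8  0.1]
```

>>> {"api": "arm_command", "payload": {"steps": [[[0,-0.03,-0.02,0.6,0,0,0],[0,0,0,0.4,0,0,0],[0,0,0,0.06,0,0,0],[0,0,0,0.03,0,0,0],[0,0,0,0.02,0,0,0],[0,0,0,0,0,0,0]]]}}

```text
time_s: 29.8
eef_pos: [535.8, -336.7, 43.4]
ee_rot: [0.0, -0.054, 0.999, -0.0]
force: [-0.1, -0.6, -1.5]
grip_width: 0.383
grip_force: 30.5
```

>>> {"api": "arm_command", "payload": {"steps": [[[0,0,0,0.03,0,0,0],[0,0,0,0.02,0,0,0],[0,0,0,0.02,0,0,0],[0,0,0,0,0,0,0]]]}}

```text
time_s: 30.3
eef_pos: [535.9, -336.6, 40.7]
ee_rot: [0.0, -0.054, 0.999, -0.0]
force: [-3.6, 4.1, 9.9]
grip_width: 0.386
grip_force: 31.4
```

>>> {"api": "arm_command", "payload": {"steps": [[[0.6,0,0,0,0,0,0],[0.6,0,0,0,0,0,0],[0.6,0,0,-0.3,0,0,0],[0.6,0,0,-0.9,0,0,0],[0.6,0,0,-1,0,0,0],[0.6,0,0,-0.6,0,0,0],[0.6,0.6,0.9,0,0,0,0],[0.6,0.6,0.9,0,0,0,0]]]}}

```text
time_s: 31.3
eef_pos: [465.5, -252.6, 180.3]
ee_rot: [0.001, -0.053, 0.999, -0.001]
force: [0.5, -0.4, 0.2]
grip_width: 0.604
grip_force: 0.0
```

>>> {"api": "arm_command", "payload": {"steps": [[[0.6,0.6,0.9,0,0,0,0],[0.6,0.6,0.9,0,0,0,0],[0.6,0,0.9,0,0,0,0],[0.6,0,0.9,0,0,0,0],[0.6,0,0,0,0,0,0],[0.6,0,0,0,0,0,0]]]}}

```text
time_s: 32.05
eef_pos: [387.8, -81.4, 180.0]
ee_rot: [0.001, -0.054, 0.999, -0.0]
force: [-0.5, -1.2, -0.2]
grip_width: 0.6
grip_force: 0.0
```

```bash
python3 -c "
from h import *
to(0,0,0,0)
crop('scene','f',130,90,520,330,2.05)"
```

```text
t 32.05 pos [387.8 -81.4 180. ] shift [7.54 2.45 3.59] turn [-0.01  0.01  0.72] grip 0.6 0.0 F [-0.5 -1.2 -0.2]
```

View pics/f.png

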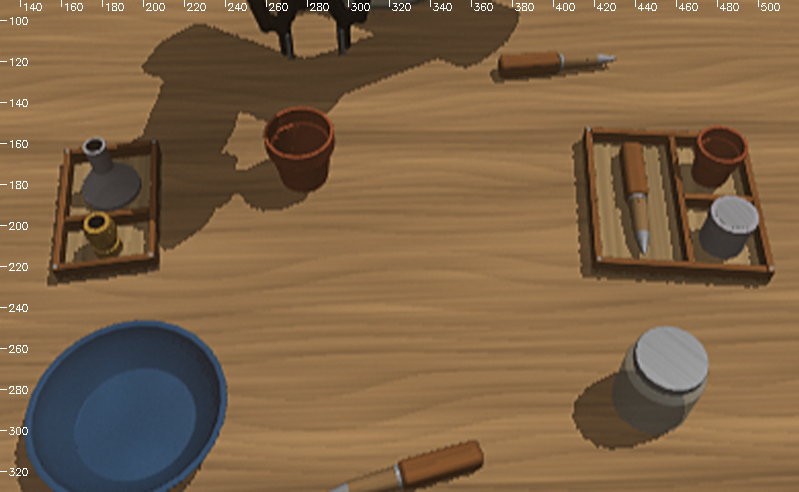

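All five items stand in their bays: rose (182,175), coupling (178,205), dibber (440,187), pot (480,165) and tin (485,200). The large pot, jar and bird bath are where they stood, and the gripper is clear. Handing in.

```bash
python3 -c "
from rig import *
print(finish_job())"
```

```text
the job is handed in; nothing more can be done
None
```

The job is handed in at about 32 s: the dibber, small pot and seed tin are in the sowing tray, and the rose (socket up) and coupling are in the watering tray, all checked in the final picture.

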